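# Shift the welding turntable into the green gear

## Robot

A 7-joint arm with a two-finger parallel gripper is mounted at the origin on the work surface. World frame = base frame: x ahead of the robot, y to its left, z up, the work surface at z = 0. Lengths are in m, angles in rad, forces in N, time in s.
With the tool pointing down it reaches from about 0.4 to 0.875 m from the base axis. Payload 4.4 kg.
Tool frame: the origin (TCP) lies midway between the tips of the shut fingers; the grasp point (between the pads) lies 19 mm behind it; y points along the fingers, x is the direction in which the jaws open and shut, and the axes are right-handed (so a half turn about y gives the same grasp; the last joint's range is limited). The gripper opens to 85 mm and grips with 20 to 120 N. Pads are 22 mm wide; open, the fingers measure 114 mm over their backs; the gripper's body (76 mm by 85 mm) begins 54 mm behind the grasp point. The pads swing forward as they close: fully open they stand 13 mm farther back than shut.
Start: joints at [-1.29, 0.628, 0.038, 1.517, -0.027, 0.996, -0.02], TCP at [0.221, 0.611, 0.231] pointing down, gripper open.
Joint ranges: [-3.06, 3.06], [-0.37, 2.12], [-1.25, 1.32], [0.18, 2.47], [-1.1, 4.24], [0.23, 1.98], [-2.94, 2.94]. Speed limits (rad/s): [2.57, 2.57, 3.14, 3.14, 3.14, 3.14, 3.14].

## Interface

Orientations are given as a rotation vector (axis times angle).
In Python, from rig import movep, servo_line, move_joints, gripper_to, hold, ik, capture, camera_model, PlanningError, sign_off, current_t, current_qpos, current_joint_vel, current_effort, current_tool_pos, current_tcp_rot, current_wrist_force, current_wrist_torque, current_width gives the robot as it stands. Calls block until the motion is done:
- movep(position, orientation): joint-space move of the TCP to a pose.
- servo_line(position, attitude=None, feed=0.15, max_force=None): straight line of the TCP; attitude=None keeps the orientation; feed is the mean speed in m/s. With max_force (N) it stops when the force on the tool has changed by that much, and returns True; else False.
- move_joints(angles): joint-space move.
- gripper_to(opening): opening from 0.0 (shut) to 1.0 (fully open); the grip force is fixed at half the most; returns when the fingers have stopped.
- hold(seconds).
- ik(position, orientation): joint angles nearest the present ones, or None.
- capture(name): name is "scene" or "top"; returns (picture, depth): 400x640x3 uint8, red, green, blue; 400x640 float32, m along the optical axis (not along the pixel's ray), 0 where there is no reading.
- camera_model(name): a dict with "mtx" (3x3 intrinsics, pixels), "rvec" (rotation vector, rad) and "tvec" (3), from world to camera coordinates, as OpenCV has them. Camera axes: x right, y down, z forward; pixel columns grow to the right and rows downward; lengths in m; the calibration is good to about 2 mm. A picture is of the moment at which its call begins. camera_model takes no time and is no camera call.
A pose or a line that the arm cannot do raises PlanningError and nothing moves.
- sign_off(): hands the job in, once; it reports no verdict.
Readings, each from a call of its own:
- current_t(): time.
- current_qpos(): joint angles.
- current_joint_vel(): joint speeds.
- current_effort(): joint torques, N m.
- current_tool_pos(): TCP position.
- current_tcp_rot(): TCP orientation.
- current_wrist_force(): force on the tool from outside, world axes, zero at the start.
- current_wrist_torque(): the same for the moment, N m.
- current_width(): opening from 0.0 (shut) to 1.0 (fully open).
Only numpy, scipy, OpenCV 4.12 (cv2) and the standard library are available. Lean on these libraries where they do the work, as an engineer would, in place of code of your own. Each camera call takes 0.05 s, during which the arm holds its last target. There are 200 camera calls.

## Task

The next weld runs in the gear marked green: with the fingertips or the outside of the fingers, push the turntable's gear lever out of the middle slot to the cross channel, along it, and fully home into the slot that has the green marker at its end. Do not grip or force the lever, do not put it into any of the other three colour-marked slots on the way, leave every other thing where it stands, and finish clear of the machine.

Things in the scene. Friction and masses are not known exactly. Their poses are not given: they have to be found in the camera images.
- gate (a point): Centre of the gear gate, on top (130 mm above the bench) of an aluminium plate 164 x 160 mm on the blue gearbox (200 x 200 mm), fixed to the bench. x runs along the slots, from the robot's side towards the turntable; y along the cross channel; z up. Double H: three slots along x at y = -24, 0, +24 mm, each from x = -27 to +27 mm, joined only by one cross channel along y at x = 0.
- channel (a point): Floor of the gate, 9 mm below gate. Slots and cross channel are 14 mm wide; between the slots stand four aluminium fingers, 10 mm wide with round noses, 7 mm from the channel's centre line. The lever's 10 mm rod has 2 mm of play each side; the round noses lead it in if pushed a few mm off line. A 10 N push is ample, over 30 N is forcing.
- turntable (a point): Centre of the top of the round steel turntable, 216 mm across, 98 mm above the bench, 215 mm along +x from the gate. The machine also has a grey ledge 80 mm high on its +y side, reaching y = 167 mm, and a motor under 100 mm high on its -y side, to y = -188 mm. Place and turn of the whole machine differ each time.
- knob (a point): Centre of the black knob on the gear lever: a rounded pear, 40 mm across, widest about level with this point, from 24 mm below it to 21 mm above. 230 mm above the bench with the lever upright. Its 10 mm steel rod pivots 100 mm straight below gate, 200 mm from the knob's centre. The lever cannot be lifted. Nothing else on the machine is higher than 140 mm.
- shift (a joint): Lean of the lever along the slots, rad: 0 = in the cross channel, positive = knob towards the gate's +x, stops at -0.228 and +0.228 (slot ends). The knob is 200 mm x sin(shift) x cos(select) from the gate's centre along x, 45 mm at a stop. Starts in the middle slot anywhere from -0.215 to -0.06. It stays where it is left; about 2 N at the knob moves it.
- select (a joint): Lean of the lever across the slots, rad: 0 = middle slot, positive = knob towards the gate's +y, stops at -0.25 and +0.25 (outer slots). The knob is 200 mm x sin(select) from the gate's centre along y, 49 mm at a stop. Starts at about 0. Stays where it is left; about 2 N at the knob moves it.
- tag_green: Green marker on the gate plate, 26 mm across, 4 mm thick; origin at the centre of its underside. The four markers (green, red, yellow, blue) lie at x = -58 or +58, y = -40 or +40 mm in the gate's axes, each beyond the end of the outer slot of the same corner (same signs of x and y); which colour is where changes each time.
- tag_red: Red marker on the gate plate, 26 mm across, 4 mm thick; origin at the centre of its underside. The four markers (green, red, yellow, blue) lie at x = -58 or +58, y = -40 or +40 mm in the gate's axes, each beyond the end of the outer slot of the same corner (same signs of x and y); which colour is where changes each time.
- tag_yellow: Yellow marker on the gate plate, 26 mm across, 4 mm thick; origin at the centre of its underside. The four markers (green, red, yellow, blue) lie at x = -58 or +58, y = -40 or +40 mm in the gate's axes, each beyond the end of the outer slot of the same corner (same signs of x and y); which colour is where changes each time.
- tag_blue: Blue marker on the gate plate, 26 mm across, 4 mm thick; origin at the centre of its underside. The four markers (green, red, yellow, blue) lie at x = -58 or +58, y = -40 or +40 mm in the gate's axes, each beyond the end of the outer slot of the same corner (same signs of x and y); which colour is where changes each time.
- nozzle: Bystander, to be left alone: small copper gas nozzle, 26 mm across and 52 mm tall, standing on the grey ledge (80 mm high) on the machine's +y side. Origin on its underside.
- flange: Bystander, to be left alone: steel ring, 96 mm across, 14 mm thick, lying on the turntable disc (top 98 mm high). Origin on its underside.
- magnet: Bystander, to be left alone: red L-shaped welding magnet lying on the bench, 90 x 84 x 18 mm. Origin on its underside.
- hammer: Bystander, to be left alone: hammer lying on the bench to the robot's right. Origin on its underside.
- brush: Bystander, to be left alone: brush lying on the bench to the robot's left. Origin on its underside.
- spray: Bystander, to be left alone: blue spray can with red cap, 62 mm across, 170 mm tall, on the right. Origin on its underside.

How it is judged:
By the outcome, as a careful person would: the job done as asked, in the order asked, and still so for the second after the job is handed in, with the robot touching nothing.
It also fails if it takes over 58 s, if anything falls off the work surface, if the arm or the gripper's body presses on something with over 40 N, if the wrist force passes 120 N, or if a joint passes its speed limit or range.

## Working session

There is one attempt and no reset: what is moved stays moved. The work goes in short steps, each a Python script; the robot and the scene stay as the last script left them, time stands still between calls to the robot, and variables do not carry over. Pictures are saved under pics/ and viewed, about 8 in all and at most 12, crops included, and the job is handed in when it is done.

```bash
mkdir -p pics; python3 - <<'E'
from rig import *
import cv2,numpy as np
for n in("scene","top"):
    p,d=capture(n); cv2.imwrite(f"pics/{n}0.png",p[:,:,::-1]); np.savez(f"{n}0.npz",p=p,d=d)
    m=camera_model(n); R=cv2.Rodrigues(np.array(m["rvec"]))[0]; print(n,m["mtx"],-R.T@np.ravel(m["tvec"]),R[2])
print(current_t(),current_tcp_rot())
E
```

```text
scene [[361.55996721   0.         324.76454139]
 [  0.         361.55996721 201.34925585]
 [  0.           0.           1.        ]] [ 1.14589034 -0.05598646  1.01421032] [-0.54983529  0.06535761 -0.83271215]
top [[388.12436792   0.         315.56002632]
 [  0.         388.12436792 202.35079882]
 [  0.           0.           1.        ]] [0.46040165 0.02159982 1.44959957] [ 0.09762894  0.0016159  -0.99522157]
0.1 [-1.35452659 -0.9490773   0.95135302]
```

View pics/scene0.png

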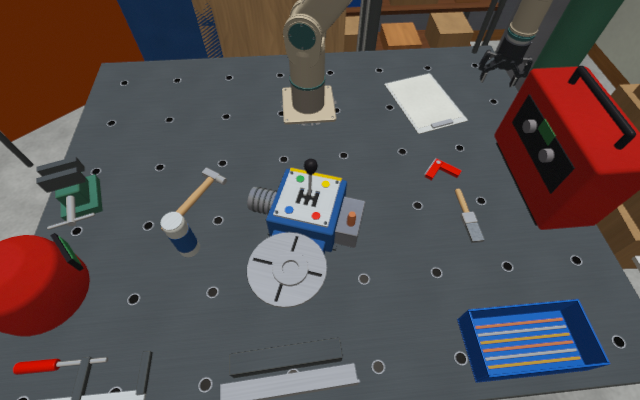

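View pics/top0.png

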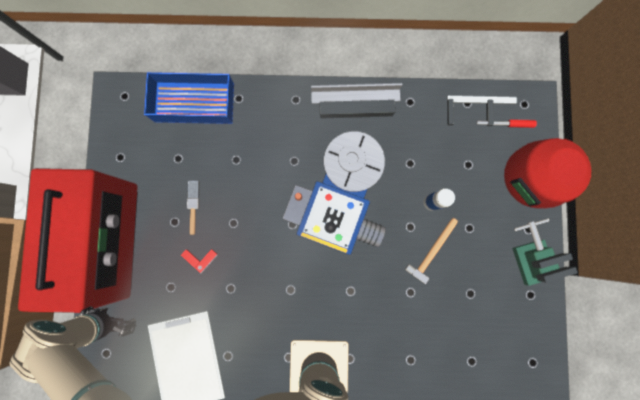

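The machine sits around px (305,205) in scene and (335,215) in top. Green is at scene (300,179) and top (339,237), which is the robot's side, -y corner. Next I'll measure the tags and knob.

```bash
cat > h.py <<'E'
from rig import *
import cv2,numpy as np
from scipy.spatial.transform import Rotation as Ro
def cam(n):
    m=camera_model(n); R=cv2.Rodrigues(np.array(m["rvec"]))[0]; return np.array(m["mtx"]),R,-R.T@np.ravel(m["tvec"])
def ray(n,uv):
    K,R,c=cam(n); d=R.T@np.linalg.solve(K,[uv[0],uv[1],1]); return c,d/np.linalg.norm(d)
def onz(n,uv,z):
    c,d=ray(n,uv); return c+d*(z-c[2])/d[2]
def tri(a,b):
    A=np.zeros((3,3));y=np.zeros(3)
    for c,d in(ray("scene",a),ray("top",b)):
        P=np.eye(3)-np.outer(d,d);A+=P;y+=P@c
    return np.linalg.solve(A,y)
BOX={"scene":(270,165,350,245),"top":(298,178,372,255)}
def blobs(mask,box):
    m=np.zeros_like(mask);x0,y0,x1,y1=box;m[y0:y1,x0:x1]=mask[y0:y1,x0:x1]
    n,_,s,c=cv2.connectedComponentsWithStats(m.astype(np.uint8))
    return sorted([(int(s[i,4]),tuple(c[i].round(2)),tuple(s[i,:4])) for i in range(1,n) if s[i,4]>8],reverse=True)[:4]
E
python3 - <<'E'
from h import *
for n in BOX:
    p=np.load(n+"0.npz")["p"]; H=cv2.cvtColor(p,cv2.COLOR_RGB2HSV); h,s,v=[H[...,i].astype(int) for i in range(3)]
    for c,k in dict(green=(h>45)&(h<85),red=(h<5)|(h>174),yellow=(h>20)&(h<35),blue=(h>100)&(h<125)).items():
        for b in blobs(k&(s>110)&(v>60),BOX[n]): print(n,c,b[0],b[1],b[2],onz(n,b[1],.134).round(4))
    for b in blobs((v<60)&(s<90),(270,140,350,245) if n=="scene" else BOX[n]): print(n,"dark",b)
    x,y,X,Y=(285,150,340,220) if n=="scene" else (295,175,375,258)
    cv2.imwrite(f"pics/{n}z.png",cv2.resize(p[y:Y,x:X,::-1],None,fx=7,fy=7,interpolation=cv2.INTER_NEAREST))
E
```

```text
scene green 35 (np.float64(299.91), np.float64(178.31)) (np.int32(297), np.int32(176), np.int32(7), np.int32(6)) [ 0.4741 -0.0542  0.134 ]
scene red 49 (np.float64(315.57), np.float64(215.16)) (np.int32(312), np.int32(212), np.int32(8), np.int32(7)) [ 0.6094 -0.0176  0.134 ]
scene yellow 96 (np.float64(327.0), np.float64(176.19)) (np.int32(312), np.int32(172), np.int32(30), np.int32(9)) [0.4731 0.0289 0.134 ]
scene yellow 56 (np.float64(298.23), np.float64(170.25)) (np.int32(290), np.int32(168), np.int32(17), np.int32(6)) [ 0.4424 -0.0575  0.134 ]
scene yellow 41 (np.float64(325.27), np.float64(183.56)) (np.int32(322), np.int32(181), np.int32(8), np.int32(6)) [0.5006 0.0209 0.134 ]
scene blue 1523 (np.float64(307.16), np.float64(218.62)) (np.int32(270), np.int32(169), np.int32(77), np.int32(76)) [ 0.6187 -0.0423  0.134 ]
scene blue 48 (np.float64(288.6), np.float64(209.23)) (np.int32(285), np.int32(206), np.int32(8), np.int32(7)) [ 0.5826 -0.0932  0.134 ]
scene dark (160, (np.float64(310.28), np.float64(165.79)), (np.int32(304), np.int32(159), np.int32(14), np.int32(16)))
scene dark 
[... 457 characters left out ...]
0.0566  0.134 ]
top red 28 (np.float64(328.32), np.float64(196.68)) (np.int32(326), np.int32(194), np.int32(6), np.int32(6)) [ 0.6098 -0.0194  0.134 ]
top yellow 157 (np.float64(324.06), np.float64(242.34)) (np.int32(302), np.int32(233), np.int32(45), np.int32(19)) [ 0.4546 -0.0077  0.134 ]
top yellow 21 (np.float64(316.14), np.float64(228.57)) (np.int32(314), np.int32(226), np.int32(5), np.int32(6)) [0.5004 0.02   0.134 ]
top blue 761 (np.float64(338.32), np.float64(206.32)) (np.int32(298), np.int32(178), np.int32(72), np.int32(76)) [ 0.5775 -0.054   0.134 ]
top blue 26 (np.float64(350.12), np.float64(205.0)) (np.int32(348), np.int32(203), np.int32(6), np.int32(5)) [ 0.5828 -0.0941  0.134 ]
```

View pics/scenez.png

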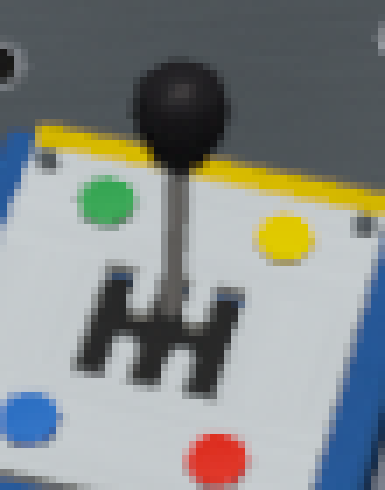

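View pics/topz.png

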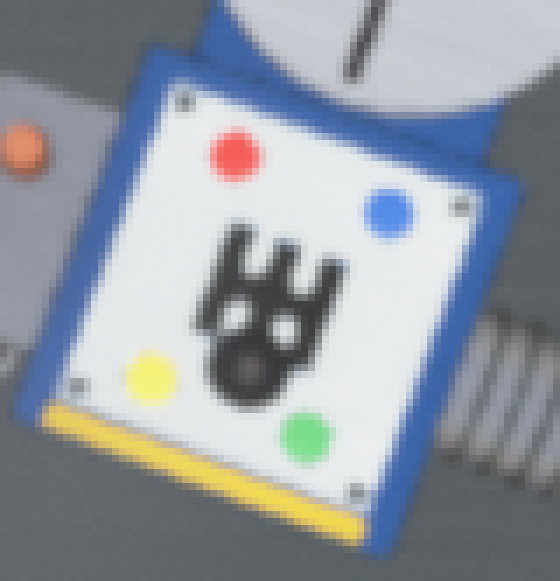

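Both views agree on the tags to about 2 mm, and their spacings match the nominal 116 and 80 mm. I'll fix the frame, triangulate the knob and move to a standby pose behind it.

```bash
cat >> h.py <<'E'
T=np.array([[.47465,-.0554],[.50050,.02045],[.6096,-.0185],[.5827,-.09365]]); L=np.array([[-58,-40],[-58,40],[58,40],[58,-40]])/1000
G=T.mean(0); q=(T-G); TH=np.arctan2((L[:,0]*q[:,1]-L[:,1]*q[:,0]).sum(),(L*q).sum())
RG=np.array([[np.cos(TH),-np.sin(TH)],[np.sin(TH),np.cos(TH)]])
def W(x,y,z): return np.r_[G+RG@[x,y],z]           # gate axes -> world
def Gt(p): return np.r_[RG.T@(np.array(p[:2])-G),p[2]]  # world -> gate
def att(s): # tool y down, tool x along s*gate y
    x=np.r_[RG@[0,s],0]; y=np.array([0,0,-1.]); return Ro.from_matrix(np.c_[x,y,np.cross(x,y)]).as_rotvec()
def knob():  # dark knob outline (min enclosing circle of the round part) in both views
    pass
E
python3 - <<'E'
from h import *
print("G",G,np.degrees(TH),"resid mm",((T-G-(RG@L.T).T)*1000).round(1).tolist())
k=tri((310.8,165.3),(330.4,227.6)); print("knob gate",Gt(k).round(4), "|r|",np.linalg.norm(Gt(k)-[0,0,.03]))
for n,uv in(("scene",(310.8,165.3)),("top",(330.4,227.6))): print(n,Gt(onz(n,uv,.226)).round(4))
for s in(1,-1): print(s,ik(W(-.10,0,.30),att(s)))
E
```

```text
G [ 0.5418625 -0.036775 ] -19.469139751200473 resid mm [[0.8, -0.2], [-0.0, 0.2], [-0.3, -0.1], [-0.5, 0.2]]
knob gate [-0.0425 -0.0004  0.2267] |r| 0.20126025864432467
scene [-0.0434  0.0011  0.226 ]
top [-0.042  -0.0021  0.226 ]
1 [-0.29930705  0.26113095  0.31078416  1.96241376 -0.09847534  0.93236016
  1.29137918]
-1 [-0.83640667  0.43006027  1.11613331  1.97373002 -0.45565493  1.01826195
 -1.41788416]
```

Knob at gate x = -42.5 mm, y ≈ 0, with a 201 mm radius from the pivot (200 expected). Everything is consistent, so I'll move.

```bash
python3 - <<'E'
from h import *
a=att(1); p=current_tool_pos()
servo_line([p[0],p[1],.36],feed=.2)
gripper_to(0.0)
movep(W(-.105,0,.32),a)
servo_line(W(-.105,0,.205),feed=.12)
print(current_t(),Gt(current_tool_pos()),current_wrist_force())
r=servo_line(W(-.060,0,.205),feed=.03,max_force=2)
print(r,Gt(current_tool_pos()).round(4),current_wrist_force().round(2),current_t())
p,d=capture("scene");cv2.imwrite("pics/c1.png",cv2.resize(p[120:220,260:360,::-1],None,fx=6,fy=6))
E
```

```text
5.0917 [-1.04539385e-01  1.52825912e-04  2.05480212e-01] [ 0.54380749 -1.03996689 -0.51559011]
True [-6.870e-02 -1.000e-04  2.046e-01] [-1.38  0.43  0.87] 6.2167
```

View pics/c1.png

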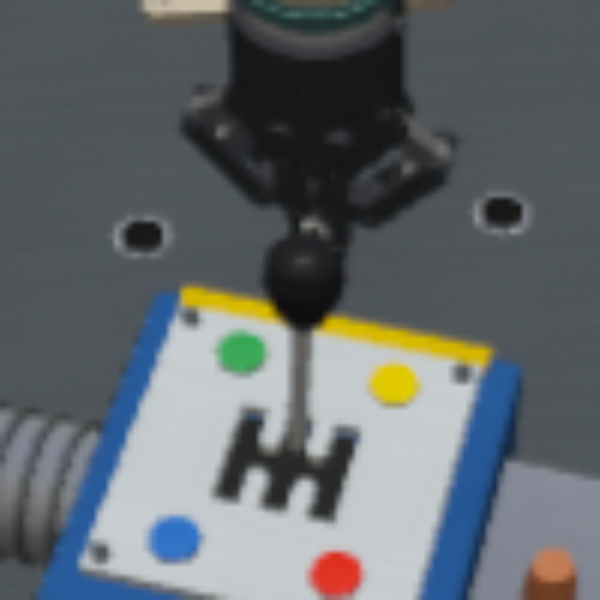

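Fingers touch the knob's robot side; knob at crop (303,280). I'll push it to the cross channel, then look.

```bash
python3 - <<'E'
from h import *
r=servo_line(W(-.031,0,.205),feed=.04,max_force=15)
print(r,Gt(current_tool_pos()).round(4),current_wrist_force().round(2),current_t())
servo_line(W(-.075,0,.205),feed=.1); servo_line(W(-.075,0,.30),feed=.2)
servo_line(W(-.02,.16,.30),feed=.2)
ims=[]
for n,(x,y) in dict(scene=(275,140),top=(300,180)).items():
    p,d=capture(n); ims.append(cv2.resize(p[y:y+70,x:x+65,::-1],None,fx=6,fy=6,interpolation=cv2.INTER_NEAREST))
cv2.imwrite("pics/c2.png",np.hstack(ims)); print(current_t())
E
```

```text
False [-0.031 -0.     0.205] [-0.56  0.97  0.51] 7.3667
9.6833
```

View pics/c2.png

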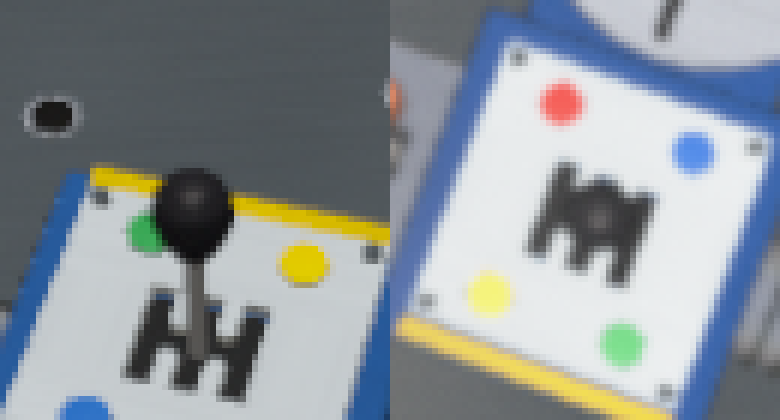

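Knob at scene crop (194,211) and top crop (210,214); triangulating.

```bash
python3 - <<'E'
from h import *
s,t=(275+194/6-.4,140+211/6-.4),(300+210/6-.4,180+214/6-.4)
print(Gt(tri(s,t)).round(4),Gt(onz("scene",s,.23)).round(4),Gt(onz("top",t,.23)).round(4))
E
```

```text
[-0.0019  0.0004  0.2345] [-0.0055  0.0004  0.23  ] [-0.0012 -0.0008  0.23  ]
```

Knob x is about -2 to -4 mm, which is 1–2 mm at the gate and inside the play. Now I'll push along the channel toward -y from the +y side.

```bash
python3 - <<'E'
from h import *
def st(r): print(r,Gt(current_tool_pos()).round(4),(RG.T@current_wrist_force()[:2]).round(2),round(current_t(),2))
servo_line(W(-.001,.065,.30),feed=.2); servo_line(W(-.001,.065,.205),feed=.12)
r=servo_line(W(-.001,.015,.205),feed=.04,max_force=2); st(r)
y=Gt(current_tool_pos())[1]
r=servo_line(W(-.001,y-.030,.205),feed=.04,max_force=14); st(r)
if not r: r=servo_line(W(-.001,y-.060,.205),feed=.03,max_force=9); st(r)
ims=[]
for n,(x,yy) in dict(scene=(275,140),top=(300,180)).items():
    p,d=capture(n); ims.append(cv2.resize(p[yy:yy+70,x:x+65,::-1],None,fx=6,fy=6,interpolation=cv2.INTER_NEAREST))
cv2.imwrite("pics/c3.png",np.hstack(ims)); st(0)
E
```

```text
False [-0.0009  0.0152  0.205 ] [-0.12  1.29] 12.66
False [-0.001 -0.015  0.205] [-0.19  0.56] 13.55
True [-0.0014 -0.026   0.2045] [0.32 5.84] 14.14
0 [-0.0013 -0.0255  0.2046] [0.02 3.31] 14.24
```

View pics/c3.png

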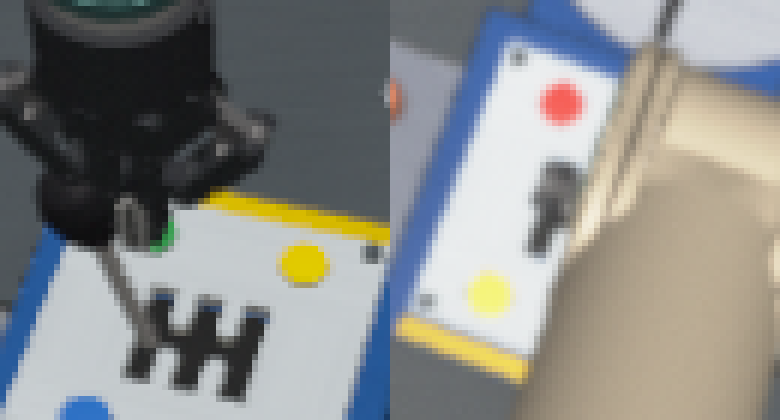

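The rod is at the channel/outer-slot corner (crop (150,345)), stopped at select ≈ -0.25. Now I'll push to -x into the green slot from the +x side.

```bash
python3 - <<'E'
from h import *
def st(r): print(r,Gt(current_tool_pos()).round(4),(RG.T@current_wrist_force()[:2]).round(2),round(current_t(),2))
servo_line(W(-.001,.02,.205),feed=.12); servo_line(W(-.001,.02,.30),feed=.2)
servo_line(W(.068,-.049,.30),feed=.2); servo_line(W(.068,-.049,.20),feed=.12); st(0)
r=servo_line(W(.010,-.049,.20),feed=.05,max_force=12); st(r)
if not r: r=servo_line(W(-.035,-.049,.20),feed=.03,max_force=12); st(r)
x=Gt(current_tool_pos())[0]
servo_line(W(.05,-.049,.20),feed=.12); servo_line(W(.05,-.049,.32),feed=.2); servo_line(W(-.02,.20,.34),feed=.25)
ims=[]
for n,(a,b) in dict(scene=(275,140),top=(300,180)).items():
    p,d=capture(n); ims.append(cv2.resize(p[b:b+80,a:a+65,::-1],None,fx=6,fy=6,interpolation=cv2.INTER_NEAREST))
cv2.imwrite("pics/c4.png",np.hstack(ims)); st(0)
E
```

```text
0 [ 0.0685 -0.0489  0.2008] [0.73 0.19] 17.02
False [ 0.0102 -0.049   0.1999] [ 2.63 -0.8 ] 18.33
True [-0.0188 -0.0486  0.2009] [ 7.92 -0.64] 19.41
0 [-0.0191  0.1979  0.3401] [0.59 0.23] 22.19
```

View pics/c4.png

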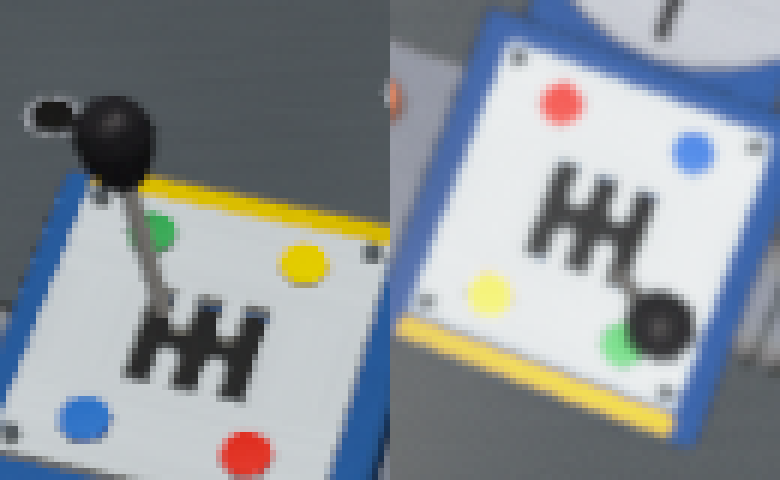

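The lever is in the green slot; knob at scene crop (115,138) and top crop (271,325). Checking the lean.

```bash
python3 - <<'E'
from h import *
s,t=(275+115/6-.4,140+138/6-.4),(300+271/6-.4,180+325/6-.4)
z=.03+.2*np.cos(.228)*np.cos(.25)
print(z,Gt(tri(s,t)).round(4),Gt(onz("scene",s,z)).round(4),Gt(onz("top",t,z)).round(4))
E
```

```text
0.21876747162859167 [-0.0444 -0.0504  0.2212] [-0.0465 -0.05    0.2188] [-0.044  -0.0516  0.2188]
```

The knob is at (-44.4, -50.4) mm; the stop is nominally at (-43.8, -49.5). It is home. I'll retreat and hand in.

```bash
python3 - <<'E'
from h import *
move_joints([-1.29,.5,.038,1.4,-.027,.996,-.02]); hold(.3)
print(current_tool_pos(),current_wrist_force().round(2),current_t())
p,d=capture("top"); cv2.imwrite("pics/end.png",p[:,:,::-1]); q=np.load("top0.npz")["p"]
d=(cv2.absdiff(p,q).max(2)>60).astype(np.uint8); n,_,s,_=cv2.connectedComponentsWithStats(d); print([x.tolist() for x in s[1:] if x[4]>6])
if current_tool_pos()[2]>.2: sign_off()
E
```

```text
[0.24005279 0.67388881 0.36438506] [-0.6  -0.22 -1.03] 24.7083
[[324, 222, 13, 12, 110], [339, 227, 12, 13, 128], [95, 310, 13, 12, 70], [52, 314, 27, 12, 177], [52, 323, 12, 8, 24], [34, 324, 25, 9, 77], [15, 326, 66, 73, 1926], [95, 327, 1, 7, 7], [37, 331, 11, 3, 12], [0, 337, 6, 13, 55], [54, 339, 18, 32, 307], [3, 351, 11, 3, 22], [0, 357, 16, 18, 143], [11, 358, 5, 5, 15], [19, 364, 4, 4, 11], [27, 379, 10, 4, 21], [0, 392, 4, 4, 10], [289, 392, 10, 3, 26]]
the job is handed in; nothing more can be done
```

View pics/end.png

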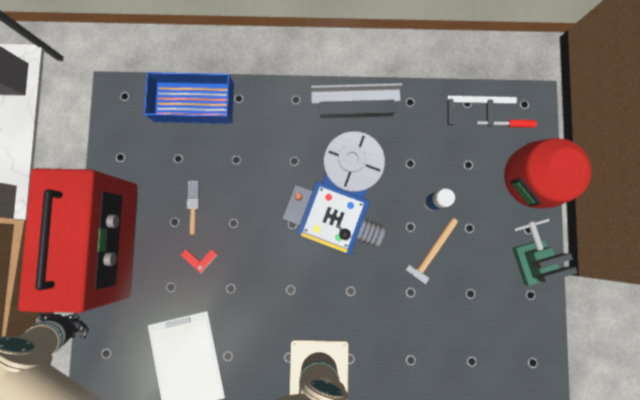

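The gear lever is fully home in the green slot, and I handed the job in at about 25 s. With the shut fingers I pushed it out of the middle slot, along the cross channel to -y, and then to -x into the slot.

**Lever position:** the last check put the knob at gate (-44.4, -50.4) mm, against (-43.8, -49.5) mm nominal at the stops. The final push ended against a firm stop. The two camera views of the knob differ by about 2.5 mm, which is within pixel accuracy.

**Forces:** the sideways wrist readings I took stayed below about 8 N, and each push was set to stop at 15 N or less.

**Other things in the scene:** comparing the top view before and after shows only the lever and the robot arm changed. The arm finished well clear of the machine.

**Checks that fell short:**
- The light 2 N touch check did not trigger before the sideways push. I relied on the commanded position and the pictures there.
- After the first push the lever sat 2–4 mm short of centre at the knob. That was within the play, so I did not correct it.

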